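# Hold the long cuvette in the photometer's light path

## Robot

A 6-joint arm with a two-finger parallel gripper is mounted at the origin on the work surface. World frame = base frame: x ahead of the robot, y to its left, z up, the work surface at z = 0. Lengths are in m, angles in rad, forces in N, time in s.
With the tool pointing down it reaches from about 0.3 to 0.875 m from the base axis. Payload 6.4 kg.
Tool frame: the origin (TCP) lies at the very end of the fingers, on their centre line; the grasp point (between the pads) lies 19 mm behind it; z points along the fingers, y is the line along which they close (so a half turn about z gives the same grasp; the last joint's range is limited). The gripper opens to 85 mm and grips with 20 to 120 N. Pads are 22 mm wide; open, the fingers measure 114 mm over their backs; the gripper's body (76 mm by 85 mm) begins 54 mm behind the grasp point. The pads swing forward as they close: fully open they stand 13 mm farther back than shut.
Start: joints at [1.124, 0.181, 1.607, -0, 1.354, -0.206], TCP at [0.137, 0.558, 0.231] pointing down, gripper open.
Joint ranges: [-2.99, 2.99], [-0.89, 2.07], [0.3, 2.58], [-1.14, 4.28], [0, 2.63], [-3.12, 3.12]. Speed limits (rad/s): [2.57, 2.57, 3.01, 3.14, 3.14, 3.14].

## Interface

Orientations are given as a unit quaternion [w, x, y, z].
In Python, from bench import telemetry, camera, ctrl, spotter gives the robot as it stands.
- The arm moves only by the tool send_rows, never from a script. Its argument "series" is a list of rows, each a list of 3 entries, a list of its own where there are three numbers: the turn, a rotation vector about the world's x, y, z in degrees, then the shift along the world's x, y, z in mm, then the closure, from -1 (fully open) to 1 (shut), so that 0 is half open. In form: [[[rx, ry, rz], [dx, dy, dz], gripper], ...]. A call has 1 to 10 rows; each row is the pose to reach, as a shift and turn from the pose commanded when the call began; what a row does not reach only later rows make up. A row lasts 1/8 s, in which the tool goes at most 62.5 mm and 10.7 degrees, less where a joint would pass 70% of its speed; a pose out of reach is approached as far as the arm can. A call with a gripper value outside its range is refused whole. The fingers move at their own pace and stop on an object; the grip force is fixed at half the most. Time passes only in rows, so rows that repeat a pose let the fingers close. It gives the time, the measured TCP pose, the force, the opening and the grip force at its end, in the units of the state.
- telemetry.get_obs(): the state, without advancing time (a new reading comes with each control period).
- camera(name): name is "scene" or "side" or "wrist"; returns a dict with "pixels" (420x560x3 uint8, red, green, blue), "camera_matrix" (3x3 intrinsics, pixels), "xyz" and "orientation" of the camera in the world. Camera axes: x right, y up, looking along -z (the intrinsics and any distortion apply to the point x, -y, -z); pixel columns grow to the right and rows downward; lengths in m; the calibration is good to about 2 mm. The wrist camera is an equidistant fisheye: a pixel r from the principal point sees the ray r / f radians off the axis. A picture is of the moment at which its call begins. There is no depth.
- ctrl.hand_in(): hands the job in; it is judged then, once.
Trained networks look in the newest picture that a camera, given by its name, has taken for a name from the list of things; names that differ only in an ending like _2 or _b are one class to them, and where a whole thing is asked for, a point or a joint stands for the part that bears it (a point fixed in the world has none). Each returns a list of dicts, best first, with "conf" (0 to 1); they miss things now and then, are a little off and sometimes report something else, mostly with a low value. They report only what shows in the picture. A call takes as long as a camera call. They do not tell look-alikes from the thing itself.
- spotter.boxes_of(thing, camera): "xyz" ([x, y, z] in m, in world coordinates, good to about 4 mm: the middle of the surface that is visible of it).
- spotter.landmark_of(thing, camera): "xyz" ([x, y, z] in m, in world coordinates, good to about 4 mm: a listed point, or the origin of a listed thing).
The state is a dict: "time_s": time; "q": joint angles; "dq": joint speeds; "joint_efforts": joint torques, N m; "eef_pos": TCP position; "eef_rot": TCP orientation; "wrist_force": force on the tool from outside, world axes, zero at the start; "torque": the same for the moment, N m; "opening": opening from 0.0 (shut) to 1.0 (fully open); "grasp_force": force on a finger pad.
Only numpy, scipy, OpenCV 4.12 (cv2) and the standard library are available. Lean on these libraries where they do the work, as an engineer would, in place of code of your own. Each camera call takes 0.05 s, during which the arm holds its last target. There are 200 camera calls.

## Task

Lower the lid of the photometer's lamp housing until it is fully closed, without slamming it, to shut in the stray light. Then take the long cuvette out of the rack by its two frosted broad sides only, never touching its clear end windows, and hold it upright in the middle of the light path between the two tubes, with its windows facing the tubes and touching nothing but the gripper. Finish while still holding it there, and leave the other things on the bench undisturbed.

Things in the scene. Friction and masses are not known exactly. Their poses are not given: they have to be found in the camera images.
- photometer: Photometer fixed to the bench: aluminium rail 120 x 440 mm, 12 mm thick, long side along its y. Lamp housing at its -y end; at its +y end the closed detector box, 110 (x) x 125 (y) mm, centred at y = +147 mm, top 122 mm up. From each box a black 40 mm tube, axis 90 mm up, points at the other; their faces are at y = -55 and +55 mm. Origin: centre of the underside, on the bench.
- lamp_housing: Part of the photometer: open-topped cream box 130 x 130 mm, 110 mm high, walls 5 mm, standing on the rail at photometer y = -150 mm; its rim is 122 mm above the bench. A small glass bulb inside. Origin: centre of its underside, 12 mm above the bench; axes as the photometer's.
- beam_mid (a point): The middle of the light path: on the common axis of the two tubes, halfway between their faces, 90 mm above the bench. Axes as the photometer's: y along the light beam, x across it, z up.
- lamp_lid (a joint): Lamp housing's lid angle: 0 = closed flat on the rim, grows as it opens upward (about 1.57 = upright). It starts open at 0.7 to 1.25. The stiff hinge (about 0.15 N m of friction) leaves it where it is put; about 1 to 2 N at the free edge moves it. It has no latch.
- lid_hinge (a point): Middle of the lid's hinge line, on the lamp housing's +x rim, 122 mm above the bench. The lid is a plain cream plate, 142 mm from hinge to free edge, 130 mm wide (y), 6 mm thick, its underside on the hinge line. Closed, it reaches from the hinge towards the photometer's -x and overhangs the housing by 12 mm. Axes turn with the lid and equal the photometer's when it is closed.
- lid_edge (a point): Middle of the lid's free edge, on its outer (upper when closed) face, 142 mm from the hinge line.
- rack: Grey plastic cell rack fixed to the bench, 210 x 50 mm, 18 mm high, its long side along its x axis; three equal pockets in a row at x = -65, 0 and +65 mm, each 40 mm (x) by 22.5 mm (y), 12 mm deep (floor 6 mm above the bench). Origin: centre of its underside.
- cuvette: The long glass cuvette, the only long one in the rack: 37 mm long (its x, the optical path), 20 mm wide (y), 50 mm tall, about 50 g. The broad sides facing +y and -y (36 x 50 mm, 20 mm apart) are frosted whitish; the narrow ends facing +x and -x are clear windows. Starts standing in one of the three rack pockets, its length along the rack's. Origin: centre of its underside; z up.
- cuvette_mid (a point): Centre of the long cuvette, 25 mm above its underside. Axes as the cuvette's.
- cuvette_windows: The two clear end windows of the long cuvette (one part), 15.5 mm wide, 46 mm high, facing its +x and -x. Same origin and axes as the cuvette. Not to be touched by the robot.
- short_a: Bystander: a short cuvette in the rack, 13 mm long (x) x 20 mm wide x 50 mm tall. Origin: centre of underside.
- short_b: Bystander: a second short cuvette in the rack, like the first.
- bottle: Bystander: amber bottle, 60 mm across, 130 mm tall. Origin: centre of underside.
- jar: Bystander: glass jar with steel cap, 56 mm across, 70 mm tall. Origin: centre of underside.
- beaker: Bystander: glass cup, 70 mm across, 90 mm tall. Origin: centre of underside.
- spatula: Bystander: steel spatula 170 mm long lying on the bench. Origin: under its middle.
- tube_rack: Bystander fixed to the bench: steel block 60 x 140 mm, 50 mm high, with white tubes standing up to 130 mm. Origin: centre of underside.
There are look-alikes about, which are no part of the job. What is shaped like the cuvette but black or blue is not meant.

How it is judged:
On the way, in this order (a step that is already met when the one before it is completed fails the run):
1. the lamp housing's lid is fully closed (value of joint lamp_lid below 0.05 rad), for 0.2 s.
2. the long cuvette is gripped and lifted clear of the rack, the lid closed (value of joint lamp_lid below 0.05 rad and height (world z) of cuvette above 0.03 m and contact force between the fingers and cuvette above 2 N and contact force between cuvette and rack below 0.1 N), for 0.2 s.
At the end, for the whole second after the job is handed in: Lid closed (under 0.05 rad); cuvette held in the fingers (over 2 N), still, touching no part of the photometer, upright and along the beam within 0.16 rad; its centre within 7 mm of the beam axis sideways, 12 mm in height, and 20 mm of mid-gap along the beam (value of joint lamp_lid below 0.05 rad and x of cuvette_mid in the frame of beam_mid between -0.007 and 0.007 m and y of cuvette_mid in the frame of beam_mid between -0.02 and 0.02 m and z of cuvette_mid in the frame of beam_mid between -0.012 and 0.012 m and angle between the x axis of cuvette and the y axis of beam_mid, either way round below 0.16 rad and angle between cuvette's own z axis and vertical below 0.16 rad and contact force between the fingers and cuvette above 2 N and contact force between cuvette and photometer below 0.1 N and linear speed of cuvette below 0.02 m/s); the arm keeps its last pose, push and grip.
It fails at once if the robot touches the long cuvette's clear windows (contact force between any of the fingers, the arm and cuvette_windows above 0.3 N).
It fails at once if the lid is slammed (closing faster than 3 rad/s) (velocity of joint lamp_lid below -3 rad/s).
It fails at once if another thing on the bench is pushed more than 30 mm or tipped over (distance of any of short_a, short_b, bottle, jar, beaker, spatula from where it was at the start of the episode above 0.03 m or angle between any of short_a, short_b, bottle, jar, beaker, spatula's own z axis and vertical above 0.6 rad).
It also fails if it takes over 51 s, if anything falls off the work surface, if the arm or the gripper's body presses on something with over 40 N, if the wrist force passes 120 N, or if a joint passes its speed limit or range.

## Working session

There is one attempt and no reset: what is moved stays moved. The work goes in short steps, Python scripts to look and compute and a tool call to move; the robot and the scene stay as the last step left them, time stands still between calls to the robot, and variables do not carry over. Pictures are saved under pics/ and viewed, at most 10 in all, crops included, and the job is handed in when it is done.

Besides the shell and the picture viewer there is one more tool, called after "Request:" as name([rows], argument=value, ...), one row to a line, values as JSON. send_rows: Moves the arm, as the interface text tells. Its arguments: {"type":"object","properties":{"series":{"type":"array","items":{"type":"array"}}},"required":["series"]}

```bash
mkdir -p pics
cat > h.py <<'E'
from bench import telemetry, camera, ctrl, spotter
import cv2, numpy as np
def snap(c,fn,crop=None,s=1):
    d=camera(c); im=d["pixels"][:,:,::-1]
    if crop: a,b,e,f=crop; im=im[b:f,a:e]
    cv2.imwrite("pics/"+fn,cv2.resize(im,None,fx=s,fy=s,interpolation=cv2.INTER_CUBIC)); return d
E
python3 - <<'E'
from h import *
ims=[]
for c in("scene","side"):
    d=snap(c,c+"0.png"); print(c,d["xyz"],d["orientation"],d["camera_matrix"])
    for n in ("photometer","lamp_housing","beam_mid","lid_hinge","lid_edge","rack","cuvette","cuvette_mid","short_a","bottle","jar","beaker","spatula","tube_rack"):
        print(n,[(round(r["conf"],2),np.round(r["xyz"],3).tolist()) for r in spotter.landmark_of(n,c)[:4]])
o=telemetry.get_obs();print(o["time_s"],o["eef_pos"],o["eef_rot"])
E
```

```text
scene [ 1.05452388 -0.73915179  0.98040045] [0.88023193 0.38060538 0.11617088 0.25852587] [[384.50585313   0.         274.56470516]
 [  0.         384.50585313 206.98719798]
 [  0.           0.           1.        ]]
photometer [(0.87, [0.621, 0.183, 0.0])]
lamp_housing [(0.73, [0.621, 0.029, 0.008]), (0.37, [0.76, -0.202, 0.002])]
beam_mid [(0.58, [0.62, 0.182, 0.092])]
lid_hinge [(0.74, [0.681, 0.031, 0.121])]
lid_edge [(0.77, [0.613, 0.027, 0.247])]
rack [(0.59, [0.48, -0.325, -0.002])]
cuvette [(0.73, [0.606, -0.415, -0.002]), (0.5, [0.529, -0.437, 0.0]), (0.47, [0.551, -0.335, 0.006])]
cuvette_mid [(0.71, [0.547, -0.337, 0.029]), (0.61, [0.61, -0.421, 0.024]), (0.57, [0.525, -0.438, 0.027])]
short_a [(0.63, [0.547, -0.334, 0.01]), (0.56, [0.416, -0.306, 0.004]), (0.42, [0.483, -0.326, 0.005])]
bottle [(0.84, [0.708, -0.333, 0.001])]
jar [(0.73, [0.764, -0.2, 0.002])]
beaker [(0.65, [0.357, 0.27, 0.0]), (0.41, [0.619, 0.183, 0.091])]
spatula [(0.57, [0.323, -0.461, 0.0])]
tube_rack [(0.71, [0.463, 0.518, 0.002])]
side [ 0.1144999  -0.98803079  0.80462211] [ 0.85946166  0.47629805
[... 324 characters left out ...]
(0.79, [0.681, 0.026, 0.121])]
lid_edge [(0.78, [0.615, 0.026, 0.246])]
rack [(0.93, [0.483, -0.323, 0.001])]
cuvette [(0.79, [0.546, -0.331, 0.006]), (0.69, [0.527, -0.436, 0.0]), (0.57, [0.609, -0.419, 0.002])]
cuvette_mid [(0.89, [0.606, -0.419, 0.027]), (0.83, [0.528, -0.439, 0.028]), (0.28, [0.708, -0.331, -0.004])]
short_a [(0.7, [0.419, -0.311, 0.005]), (0.58, [0.486, -0.32, 0.008])]
bottle [(0.97, [0.708, -0.332, -0.006]), (0.51, [0.548, -0.334, 0.008])]
jar []
beaker [(0.83, [0.359, 0.278, 0.001])]
spatula [(0.84, [0.327, -0.464, 0.002])]
tube_rack [(0.72, [0.465, 0.514, 0.006])]
1.5 [0.13709229 0.55842939 0.2312706 ] [ 8.87716359e-06  1.20080927e-01  9.92764106e-01 -1.50977727e-05]
```

View pics/scene0.png

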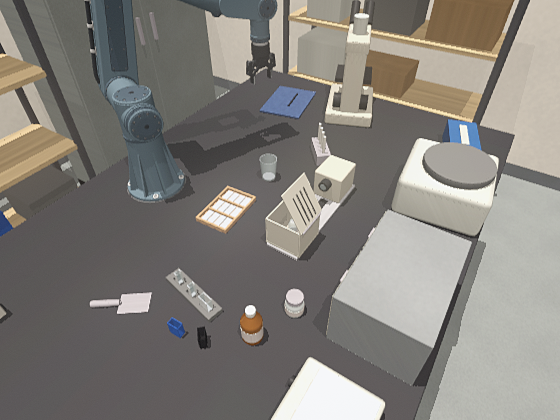

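Run:
```python
from h import *
import numpy as np
from scipy.spatial.transform import Rotation as R
d=camera("side")
w,x,y,z=d["orientation"];M=R.from_quat([x,y,z,w]).as_matrix();K=np.array(d["camera_matrix"])
for p in([.547,-.335,.03],[.484,-.323,.03],[.417,-.308,.03]):
    q=M.T@(np.array(p)-d["xyz"]);u=K@[q[0],-q[1],-q[2]];print((u/u[2])[:2])
im=cv2.imread("pics/side0.png");cv2.imwrite("pics/rack.png",cv2.resize(im[200:400,200:480],None,fx=2.8,fy=2.8,interpolation=2))
```

```text
[342.22962944 314.47481116]
[315.47735658 318.29712678]
[286.08161701 321.76148486]
```

View pics/side0.png

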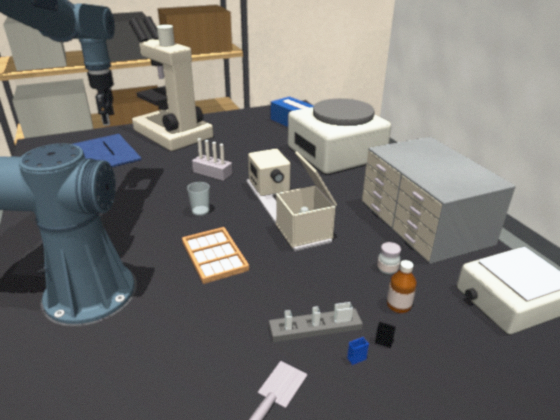

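Scene view: the lid (300,205) stands about 1.04 rad open. Rack at (195,293). Candidates for the long cuvette in the side view: clear piece in the rack's right pocket (342,313), blue one (358,350) and black one (385,333), both loose on the bench. The rack one fits, since it is clear/frosted and stands in a pocket. I'll confirm it in a crop while moving towards the lid.

View pics/rack.png

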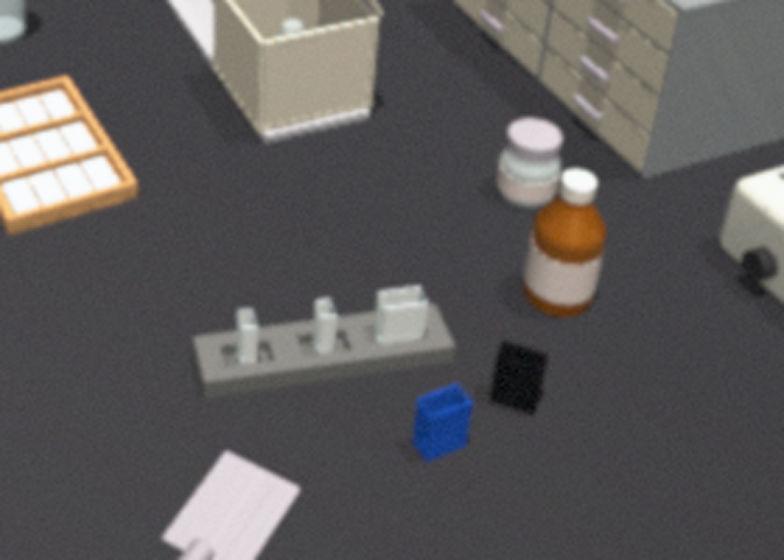

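Request:
send_rows([
  [[0,0,0],[0,0,60],1],
  [[0,0,0],[0,0,99],1],
  [[0,0,0],[533,-530,99],1],
  [[0,0,0],[533,-530,99],1],
  [[0,0,0],[533,-530,99],1],
  [[0,0,0],[533,-530,99],1],
  [[0,0,0],[533,-530,99],1],
  [[0,0,0],[533,-530,99],1],
  [[0,0,0],[533,-530,99],1],
  [[0,0,0],[533,-530,99],1],
])

```text
time_s: 2.8
eef_pos: [0.4929, 0.2042, 0.3306]
eef_rot: [0.0, 0.12, 0.993, 0.0]
wrist_force: [0.3, 1.2, 0.3]
opening: 0.001
grasp_force: 0.0
```

The crop shows the long frosted cuvette at crop (402,315), the rack's +x pocket, with the two short ones at (247,335) and (325,325). The blue and black look-alikes lie outside the rack, so they are ruled out.

Request:
send_rows([
  [[0,0,0],[178,-176,0],1],
  [[0,0,0],[178,-176,0],1],
  [[0,0,0],[178,-176,0],1],
  [[0,0,0],[178,-176,0],1],
  [[0,0,0],[178,-176,0],1],
  [[0,0,0],[178,-176,0],1],
  [[0,0,0],[178,-176,-45],1],
  [[0,0,0],[178,-176,-85],1],
  [[0,0,0],[178,-176,-85],1],
])

```text
time_s: 3.92
eef_pos: [0.6668, 0.0317, 0.2421]
eef_rot: [-0.003, 0.119, 0.993, 0.0]
wrist_force: [-0.1, 0.4, 0.7]
opening: -0.004
grasp_force: 0.0
```

Request:
send_rows([
  [[0,0,0],[-15,-4,-9],1],
  [[0,0,0],[-28,-4,-18],1],
  [[0,0,0],[-42,-4,-26],1],
  [[0,0,0],[-51,-4,-33],1],
  [[0,0,0],[-59,-4,-41],1],
  [[0,0,0],[-66,-4,-50],1],
  [[0,0,0],[-73,-4,-60],1],
  [[0,0,0],[-78,-4,-70],1],
  [[0,0,0],[-83,-4,-80],1],
  [[0,0,0],[-83,-4,-80],1],
])

```text
time_s: 5.18
eef_pos: [0.5856, 0.0259, 0.1638]
eef_rot: [-0.001, 0.12, 0.993, -0.0]
wrist_force: [-0.1, -0.6, -0.2]
opening: 0.003
grasp_force: 0.0
```

Run:
```python
from h import *
snap("scene","s1.png",(230,140,400,270),3)
print([(r["conf"],r["xyz"]) for r in spotter.landmark_of("lid_edge","scene")])
print(telemetry.get_obs()["eef_pos"])
```

```text
[(0.56, [0.6211, 0.1852, 0.0897]), (0.55, [0.5479, 0.0276, 0.1769]), (0.15, [0.5468, -0.3391, 0.0307])]
[0.58673024 0.02581243 0.16516622]
```

View pics/s1.png

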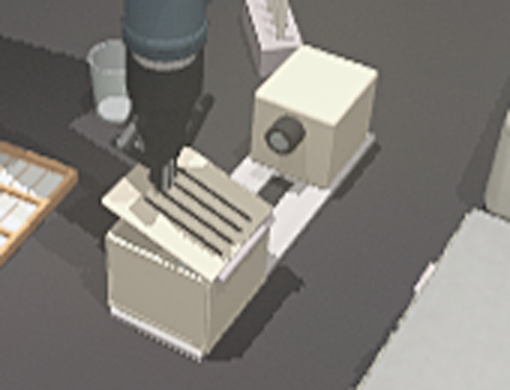

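The lid (crop 190,215) is about 0.35 rad open and follows the fingertips. Continuing down.

Request:
send_rows([
  [[0,0,0],[-3,0,-11],1],
  [[0,0,0],[-5,0,-21],1],
  [[0,0,0],[-6,0,-29],1],
  [[0,0,0],[-7,0,-34],1],
  [[0,0,0],[-7,0,-37],1],
  [[0,0,0],[-7,0,-38],1],
  [[0,0,0],[-7,0,-38],1],
])

```text
time_s: 6.15
eef_pos: [0.5793, 0.0259, 0.1284]
eef_rot: [-0.001, 0.12, 0.993, -0.0]
wrist_force: [-5.9, -0.0, 9.0]
opening: -0.003
grasp_force: 4.7
```

Lid is pressed on the rim. Lifting off and going above the rack.

Request:
send_rows([
  [[0,0,0],[0,0,60],1],
  [[0,0,0],[0,0,110],1],
  [[0,0,0],[-30,-60,120],1],
  [[0,0,0],[-30,-120,120],-0.3],
  [[0,0,0],[-30,-362,110],-0.3],
  [[0,0,0],[-30,-362,110],-0.3],
  [[0,0,0],[-30,-362,90],-0.3],
  [[0,0,0],[-30,-362,76],-0.3],
  [[0,0,0],[-30,-362,56],-0.3],
  [[0,0,0],[-30,-362,56],-0.3],
])

```text
time_s: 7.4
eef_pos: [0.5483, -0.3348, 0.1806]
eef_rot: [-0.002, 0.12, 0.993, 0.002]
wrist_force: [0.1, 0.8, 0.0]
opening: 0.65
grasp_force: 0.0
```

Run:
```python
from h import *
d=snap("wrist","w1.png")
print(telemetry.get_obs())
for n in ("cuvette","cuvette_mid","rack","short_a"):
    for c in("wrist",):
        print(n,[(round(r["conf"],2),np.round(r["xyz"],4).tolist()) for r in spotter.landmark_of(n,c)[:4]])
d=camera("scene")
for n in("lid_edge","lid_hinge"):
    print(n,[(round(r["conf"],2),np.round(r["xyz"],4).tolist()) for r in spotter.landmark_of(n,"scene")[:4]])
d=camera("wrist");print(d["xyz"],d["orientation"],d["camera_matrix"])
```

```text
{'time_s': 7.45, 'q': array([-7.31552292e-01,  3.74370770e-01,  1.46707076e+00,  4.57773743e-04,
        1.30271184e+00, -2.06224749e+00]), 'dq': array([ 1.90102506e-02, -3.32936185e-02, -2.21044622e-02, -2.93266590e-03,
        6.65087726e-04,  1.97289706e-05]), 'joint_efforts': array([-1.17822412e+00, -5.15196919e+01, -3.35394394e+01, -6.82444847e-02,
       -5.62142464e-02, -2.36943721e-03]), 'eef_pos': array([ 0.54933603, -0.33465517,  0.18240952]), 'eef_rot': array([-9.21672834e-04,  1.19822781e-01,  9.92794447e-01,  9.15700506e-04]), 'wrist_force': array([-0.01154436,  0.66983143,  0.05175946]), 'torque': array([-0.02009748,  0.00152257,  0.01493989]), 'grasp_force': 0.0, 'opening': 0.647602291733614}
cuvette [(0.79, [0.5481, -0.3321, 0.0077]), (0.69, [0.6104, -0.4145, 0.0045]), (0.65, [0.5266, -0.4385, 0.004])]
cuvette_mid [(0.97, [0.5261, -0.4377, 0.0295]), (0.82, [0.6053, -0.4156, 0.0231]), (0.6, [0.5469, -0.3366, 0.0349])]
rack [(0.78, [0.483, -0.3206, -0.0024])]
short_a [(0.65, [0.4178, -0.3064, 0.0041]), (0.61, [0.4822, -0.3258, 0.0067])]
lid_edge [(0.66, [0.3579, 0.2678, 0.0011]), (0.63, [0.5387, 0.0267, 0.1311]), (0.16, [0.6196, 0.0318, 0.0085])]
lid_hinge [(0.71, [0.6793, 0.0301, 0.1188])]
[ 0.48171721 -0.31756018  0.32646101] [ 0.77866861 -0.11119615 -0.08688744  0.61136011] [[325.1922621    0.         282.04131519]
 [  0.         325.1922621  208.04529213]
 [  0.           0.           1.        ]]
```

View pics/w1.png

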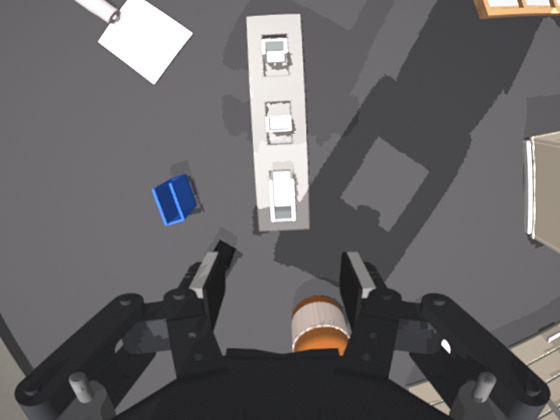

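Lid reads closed (edge z≈0.13). The wrist picture shows the long cuvette's top at about (282,196); rack corners at (247,16), (300,14), (309,228), (259,231). Blue sits at (175,200), the bottle at (320,325).

```bash
cat >> h.py <<'E'
from scipy.spatial.transform import Rotation as R
def ray(d,u,v,z):
    K=np.array(d["camera_matrix"]);p=np.array([u-K[0,2],v-K[1,2]]);r=np.hypot(*p);th=r/K[0,0]
    c=np.array([np.sin(th)*p[0]/r,-np.sin(th)*p[1]/r,-np.cos(th)])
    w=R.from_quat(np.roll(d["orientation"],-1)).apply(c);o=np.array(d["xyz"]);return o+w*(z-o[2])/w[2]
E
python3 - <<'E'
from h import *
d=camera("wrist")
P=[ray(d,*p,.018) for p in((247,16),(300,14),(309,228),(259,231))];print(np.round(P,4))
for a,b in((0,3),(1,2)):
    e=P[b]-P[a];print(np.degrees(np.arctan2(e[1],e[0])))
print("rack c",np.mean(P,0))
for p in((282,196),(269,171),(294,170),(296,221),(271,222)):print(ray(d,*p,.056))
im=d["pixels"][:,:,::-1]
cv2.imwrite("pics/w2.png",cv2.resize(im[140:240,230:330],None,fx=6,fy=6,interpolation=2))
E
```

```text
[[ 0.3779 -0.3264  0.018 ]
 [ 0.3882 -0.2776  0.018 ]
 [ 0.5954 -0.3177  0.018 ]
 [ 0.5865 -0.3675  0.018 ]]
-11.136455887865548
-10.944611215778144
rack c [ 0.4869994 -0.3223112  0.018    ]
[ 0.54741504 -0.3339626   0.056     ]
[ 0.52371492 -0.33942736  0.056     ]
[ 0.52788374 -0.318794    0.056     ]
[ 0.57225178 -0.32740692  0.056     ]
[ 0.5679419  -0.34891938  0.056     ]
```

View pics/w2.png

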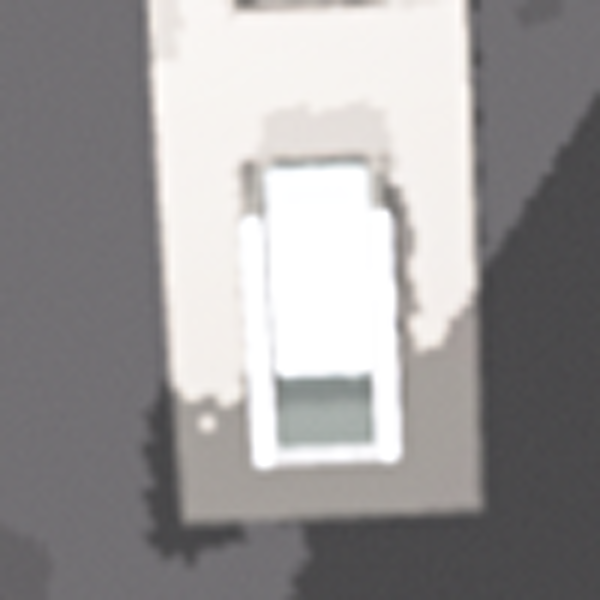

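Request:
send_rows([
  [[0,0,2.8],[-1,2,-50],-0.3],
  [[0,0,2.8],[-1,2,-100],-0.3],
  [[0,0,2.8],[-1,2,-135],-0.3],
  [[0,0,2.8],[-1,2,-156],-0.3],
  [[0,0,2.8],[-1,2,-156],-0.3],
  [[0,0,2.8],[-1,2,-156],-0.3],
])

```text
time_s: 8.65
eef_pos: [0.5497, -0.3351, 0.0291]
eef_rot: [0.001, 0.096, 0.995, -0.001]
wrist_force: [0.4, -0.4, 0.4]
opening: 0.654
grasp_force: 0.0
```

Run:
```python
from h import *
snap("side","s2.png",(230,230,430,370),4)
```

```text
(no output)
```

View pics/s2.png

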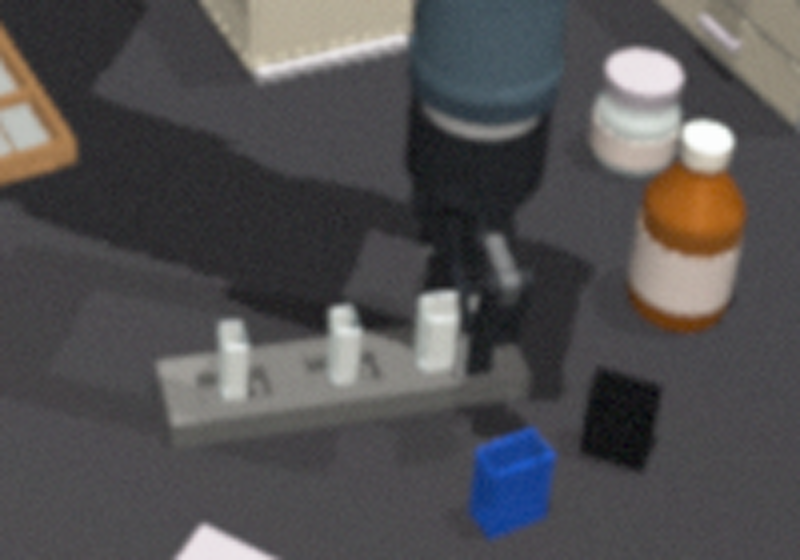

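The near finger (crop 480,340) stands in front of the frosted side, its offset consistent with perspective. Lowering slightly and closing.

Request:
send_rows([
  [[0,0,0],[-1,1,-3],-0.3],
  [[0,0,0],[-1,1,-3],0.2],
  [[0,0,0],[-1,1,-3],0.4],
  [[0,0,0],[-1,1,-3],0.6],
  [[0,0,0],[-1,1,-3],0.8],
  [[0,0,0],[-1,1,-3],1],
  [[0,0,0],[-1,1,-3],1],
  [[0,0,0],[-1,1,-3],1],
])

```text
time_s: 9.7
eef_pos: [0.5479, -0.3333, 0.0247]
eef_rot: [0.0, 0.096, 0.995, -0.0]
wrist_force: [0.6, -0.1, 4.6]
opening: 0.222
grasp_force: 58.9
```

Run:
```python
from h import *
d=snap("wrist","w3.png"); o=telemetry.get_obs()
print(o["eef_pos"],o["eef_rot"],o["opening"],o["grasp_force"],o["wrist_force"])
print([(r["conf"],r["xyz"]) for r in spotter.landmark_of("cuvette_mid","wrist")])
```

```text
[ 0.54788324 -0.33335084  0.02465678] [ 2.47207136e-04  9.58226358e-02  9.95398374e-01 -1.95531822e-04] 0.22654694828611072 58.938413858413696 [-0.12582836 -0.19338778  5.28458229]
[(0.87, [0.5486, -0.3342, 0.0331]), (0.58, [0.5266, -0.4389, 0.0293])]
```

View pics/w3.png

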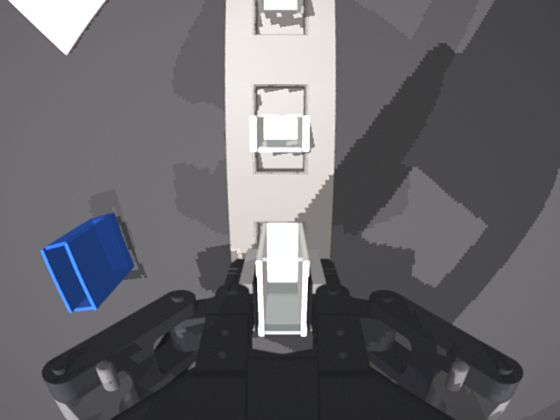

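Gripped squarely: the cuvette's rim runs (258,265)–(307,332) between the pads, which lie on the frosted sides only. Lifting and carrying it.

Request:
send_rows([
  [[0,0,0],[0,0,25],1],
  [[0,0,0],[0,0,60],1],
  [[0,0,0],[0,0,110],1],
  [[0,0,0],[0,0,160],1],
  [[0,0,0],[0,0,195],1],
  [[0,0,-9],[10,50,195],1],
  [[0,0,-18],[18,100,195],1],
  [[0,0,-27],[26,150,195],1],
  [[0,0,-36],[33,200,195],1],
  [[0,0,-45],[40,250,195],1],
])

```text
time_s: 11.05
eef_pos: [0.5872, -0.0813, 0.2184]
eef_rot: [-0.001, 0.472, 0.882, -0.0]
wrist_force: [0.1, -0.1, -0.3]
opening: 0.223
grasp_force: 60.8
```

Request:
send_rows([
  [[0,0,-9],[8,50,0],1],
  [[0,0,-18],[15,100,0],1],
  [[0,0,-27],[22,150,0],1],
  [[0,0,-34],[28,200,0],1],
  [[0,0,-34],[32,240,0],1],
  [[0,0,-34],[32,265,0],1],
  [[0,0,-34],[32,265,0],1],
  [[0,0,-34],[32,265,0],1],
  [[0,0,-34],[32,265,0],1],
])

```text
time_s: 12.18
eef_pos: [0.6197, 0.1807, 0.219]
eef_rot: [-0.0, 0.708, 0.707, -0.0]
wrist_force: [-0.3, -0.3, -0.3]
opening: 0.225
grasp_force: 60.8
```

Run:
```python
from h import *
d=camera("wrist");o=telemetry.get_obs()
print(o["time_s"],o["eef_pos"],o["eef_rot"],o["opening"],o["grasp_force"])
for c in("wrist","scene","side"):
  camera(c)
  for n in("beam_mid","photometer","cuvette_mid","lid_edge"):
    print(c,n,[(round(r["conf"],2),np.round(r["xyz"],4).tolist()) for r in spotter.landmark_of(n,c)[:2]])
```

```text
12.225 [0.61975711 0.18073879 0.21917439] [-9.39047246e-06  7.07588363e-01  7.06624858e-01 -1.33772999e-04] 0.22427501767525163 60.7959258556366
wrist beam_mid [(0.89, [0.6188, 0.1811, 0.0937])]
wrist photometer [(0.85, [0.6208, 0.1787, -0.0027])]
wrist cuvette_mid [(0.87, [0.62, 0.1783, 0.2281])]
wrist lid_edge []
scene beam_mid [(0.77, [0.6206, 0.1827, 0.0886])]
scene photometer [(0.84, [0.6199, 0.179, -0.0025]), (0.73, [0.3562, 0.2707, -0.0005])]
scene cuvette_mid [(0.72, [0.6075, -0.4188, 0.0224]), (0.68, [0.5255, -0.437, 0.0247])]
scene lid_edge [(0.92, [0.5397, 0.0263, 0.1307])]
side beam_mid [(0.57, [0.6175, 0.1787, 0.0916])]
side photometer [(0.56, [0.6204, 0.1754, -0.0018]), (0.4, [0.6128, 0.1814, 0.2235])]
side cuvette_mid [(0.79, [0.5285, -0.4357, 0.0268]), (0.68, [0.615, 0.18, 0.2239])]
side lid_edge [(0.98, [0.538, 0.0248, 0.1292])]
```

Request:
send_rows([
  [[0,0,0],[0,0,-35],1],
  [[0,0,0],[0,0,-65],1],
  [[0,0,0],[0,0,-90],1],
  [[0,0,0],[0,0,-110],1],
  [[0,0,0],[0,0,-125],1],
  [[0,0,0],[0,0,-135],1],
  [[0,0,0],[0,0,-135],1],
  [[0,0,0],[0,0,-135],1],
  [[0,0,0],[0,0,-135],1],
])

```text
time_s: 14.1
eef_pos: [0.6203, 0.182, 0.0853]
eef_rot: [0.001, 0.707, 0.707, 0.001]
wrist_force: [0.1, -0.6, -0.3]
opening: 0.226
grasp_force: 60.8
```

Run:
```python
from h import *
o=telemetry.get_obs()
print(o["time_s"],o["eef_pos"],o["eef_rot"],o["grasp_force"],o["wrist_force"])
for c in("wrist","side"):
  camera(c)
  for n in("beam_mid","cuvette_mid","lid_edge"):
    print(c,n,[(round(r["conf"],2),np.round(r["xyz"],4).tolist()) for r in spotter.landmark_of(n,c)[:2]])
snap("side","s3.png",(210,110,360,260),4)
```

```text
14.1 [0.62032104 0.18195196 0.08525024] [5.09676906e-04 7.07077866e-01 7.07135235e-01 6.25510393e-04] 60.793983936309814 [ 0.060406   -0.56600764 -0.27174658]
wrist beam_mid []
wrist cuvette_mid [(0.83, [0.6195, 0.1812, 0.0946])]
wrist lid_edge []
side beam_mid [(0.97, [0.6179, 0.1784, 0.0899])]
side cuvette_mid [(0.81, [0.6038, -0.4237, 0.0264]), (0.72, [0.5261, -0.4383, 0.0278])]
side lid_edge [(0.82, [0.5382, 0.025, 0.1275]), (0.7, [0.614, 0.18, 0.0903])]
```

View pics/s3.png

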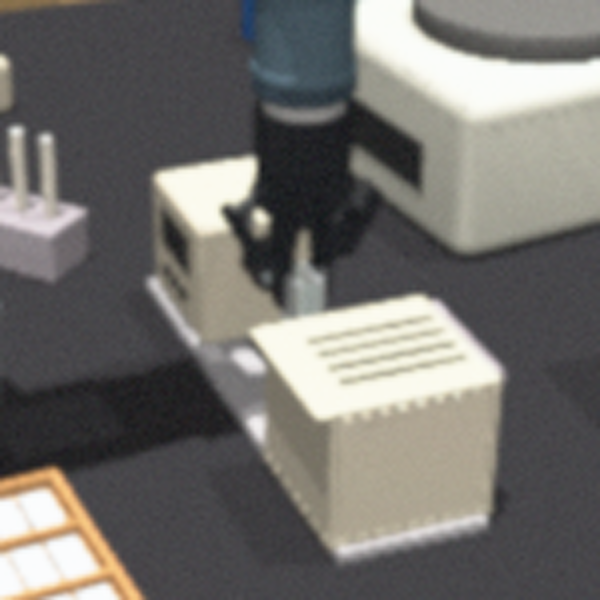

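The picture shows the lid flat on the housing (crop 375,355) and the cuvette between the fingers in the gap (305,285). Settling briefly, then handing in.

Request:
send_rows([
  [[0,0,0],[0,-1,-1],1],
  [[0,0,0],[0,-1,-1],1],
  [[0,0,0],[0,-1,-1],1],
  [[0,0,0],[0,-1,-1],1],
])

```text
time_s: 15.05
eef_pos: [0.6196, 0.1809, 0.0833]
eef_rot: [-0.0, 0.707, 0.707, -0.0]
wrist_force: [-0.1, -0.1, -0.3]
opening: 0.222
grasp_force: 60.8
```

```bash
python3 -c "
from h import *
print(telemetry.get_obs()['eef_pos'],ctrl.hand_in())"
```

```text
the job is handed in; nothing more can be done
[0.61964689 0.18087175 0.08325495] None
```

I lowered the lid closed, and the long cuvette is held upright by its frosted sides in the middle of the light path. The job is handed in at about 15 s; no verdict came back.

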